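# Close, power up and calibrate the label printer after a roll change

## Task

The label printer has just been given a new roll. Using only your fingertips and gripping nothing, push its open cover down until it snaps shut, then switch the printer on at the black rocker by pressing down the raised end nearest the front, and last press the oblong feed key all the way down, keep it down for about two seconds so that the printer finds the label gap, and let it come back up. Do not press the feed key before the power is on, leave the small round key between rocker and feed key alone, do not lift the cover any further, and do not move or lift the small things lying round the printer.

Things in the scene. Friction and masses are not known exactly. Their poses are not given: they have to be found in the camera images.
- printer: White label printer, fixed, 214 mm deep (x), 180 wide (y), 74 high without cover. Origin: centre of its underside, on the table; x points from its front to its rear, y along its front to the feed key side, z up. The front 62 mm is a flat deck 60 mm high; on it, centres 80 mm in front of the origin: oblong feed key (y +55 mm), small round key (y 0), black rocker (y -55 mm). The cover is behind.
- cover (a joint): Angle of the white cover (rad): 0 is shut, about 0.4 to 0.7 at the start (open), 1.0 the stop. It is hinged along the rear. A spring lifts it to about 0.35 rad if it is let go before it has snapped shut; a spring catch takes hold near 0.04 rad and then keeps it below 0.02. Pushing at the lip takes about 2 N, and about 6 N over the catch (from 0.085 rad down); the stop at 0 is hard.
- cover_hinge (a point): Point on the cover's hinge axis, in the printer's middle plane, 98 mm behind the printer's origin and 78 mm above the table. The axis is parallel to the printer's y.
- cover_lip (a point): Middle of the front edge of the cover's lip, on its upper face, 150 mm from the hinge axis. The lip is 5 mm thick, 176 mm wide and 22 mm deep from this edge back to the raised dome (27 mm high at most over the hinge axis). Shut, this point is 52 mm in front of the printer's origin and 83 mm above the table; the keys below it stand lower.
- rocker (a joint): Power rocker (rad): 0 is off (rear end down, front end raised), 0.40 is on (front end down). An over-centre spring snaps it to either end past 0.20; pressing on the raised end takes about 6 N or less.
- rocker_front (a point): Middle of the rocker's front end, on its upper face, 18 mm in front of the rocker's pivot (towards the printer's front). The black paddle is 36 mm (x) by 24 mm (y); this point is 74 mm above the table when off and 67 mm when on, over a deck at 60 mm.
- feed (a joint): Travel of the feed key (m): 0 is up, 0.004 fully down; springs back; takes 1.6 N to start and 5 N fully down.
- feed_top (a point): Centre of the top face of the oblong grey feed key, 25 mm (x) by 36 mm (y), 68 mm above the table when up, 64 mm when down.
- menu (a joint): Travel of the small round key (m): 0 is up, 0.003 down. To be left alone.
- menu_top (a point): Centre of the top face of the small round key, 15 mm across, 65 mm above the table, midway between rocker and feed key.
- core: Bystander: empty cardboard core of the old roll, a tube 38 mm across and 100 mm tall, standing beside the printer. Origin at the centre of its foot.
- eraser: Bystander: small eraser in a sleeve, 42x23x14 mm, in front of the printer. Origin at the centre of its underside.
- tape_ring: Bystander: small roll of mending tape lying flat, 49 mm across, 18 mm high, beside the printer. Origin at the centre of its underside.
- yellow_tag: Bystander: flat key tag, 24x75x9 mm, in front of the printer. Origin at the centre of its underside.

How it is judged:
On the way, in this order (a step that is already met when the one before it is completed fails the run):
1. the cover is snapped shut while the power is still off (value of joint cover below 0.03 rad and value of joint rocker below 0.1 rad), for 0.2 s.
2. the rocker is switched on with the cover shut (value of joint rocker above 0.34 rad and value of joint cover below 0.03 rad), for 0.2 s.
3. the feed key is held fully down for at least one second (all of step 2 and value of joint feed above 0.003 m), for 1 s.
At the end, for the whole second after the job is handed in: The cover is latched shut (below 0.03 rad), the rocker is on (above 0.34 rad), and the feed and round keys are both up again (within 1 mm) (all of step 2 and value of joint each of feed, menu below 0.001 m); the robot touches nothing.
It fails at once if the feed key is pressed while the power is off (value of joint feed above 0.002 m and value of joint rocker below 0.2 rad).
It fails at once if the small round key is pressed (value of joint menu above 0.0015 m).
It fails at once if the cover is lifted further open (value of joint cover above 0.85 rad).
It fails at once if a thing beside the printer is moved or lifted (distance of any of core, eraser, tape_ring, yellow_tag from where it was at the start of the episode above 0.02 m).
It also fails if it takes over 48 s, if anything falls off the work surface, if the arm or the gripper's body presses on something with over 40 N, if the wrist force passes 120 N, or if a joint passes its speed limit or range.

## Robot

A 6-joint arm with a two-finger parallel gripper is mounted at the origin on a cart in front of the work surface, level with it; the furniture and walls round the work are solid. World frame = base frame: x ahead of the robot, y to its left, z up, the work surface at z = 0. Lengths are in m, angles in rad, forces in N, time in s.
With the tool pointing down it reaches from about 0.35 to 0.85 m from the base axis. Payload 8.1 kg.
Tool frame: the origin (TCP) lies at the very end of the fingers, on their centre line; the grasp point (between the pads) lies 19 mm behind it; z points along the fingers, y is the line along which they close (so a half turn about z gives the same grasp; the last joint's range is limited). The gripper opens to 93 mm and grips with 3 to 60 N. Pads are 15 mm wide; open, the fingers measure 128 mm over their backs; the gripper's body (75 mm by 188 mm) begins 65 mm behind the grasp point.
Start: joints at [-1.322, 0.13, 1.488, -0, 1.523, -0.085], TCP at [0.197, -0.567, 0.219] pointing down, gripper open.
Joint ranges: [-2.96, 2.96], [-0.89, 2.26], [0.02, 2.5], [-1.34, 4.48], [0, 2.73], [-2.66, 2.66]. Speed limits (rad/s): [2.39, 2.39, 2.79, 3.14, 3.14, 3.14].

## Interface

Orientations are given as a rotation vector (axis times angle).
In Python, from plant import monitor, eyes, ticket gives the robot as it stands.
- The arm moves only by the tool arm_command, never from a script. Its argument "deltas" is a list that holds one entry, the list of rows, each a list of 6 numbers: the shift along the world's x, y, z in cm, then the turn, a rotation vector about the world's x, y, z in degrees. In form: [[[tx, ty, tz, rx, ry, rz], ...]]. A call has 1 to 12 rows; each row shifts and turns the commanded pose from where the row before left it; what a row does not reach is not made up. A row lasts 1/12 s, in which the tool goes at most 41.7 mm and 7.16 degrees, less where a joint would pass 70% of its speed; a pose out of reach is approached as far as the arm can. A call is refused whole if a number of a shift passes 4.17 or a number of a turn 7.16, either way. A call with a gripper value outside its range is refused whole. "gripper" is the opening, from -1 (shut) to 1 (fully open), set as the call begins (left out, the last holds). The fingers move at their own pace and stop on an object; "squeeze" is the grip in N (left out, the last holds). Time passes only in rows, so rows that do not move let the fingers close. It gives the time, the measured TCP pose, the force, the opening and the grip force at its end, in the units of the state.
- monitor.read_state(): the state, without advancing time (a new reading comes with each control period).
- eyes.read_camera(name): name is "scene" or "top"; returns the picture (400x640x3 uint8, blue, green, red); there is no depth.
- eyes.camera_model(name): a dict with "fx", "fy", "cx", "cy" (pixels), "rvec" (rotation vector, rad) and "tvec" (3), from world to camera coordinates, as OpenCV has them. Camera axes: x right, y down, z forward; pixel columns grow to the right and rows downward; lengths in m; the calibration is good to about 2 mm. A picture is of the moment at which its call begins. camera_model takes no time and is no camera call.
- ticket.close_job(): hands the job in; it is judged then, once.
The state is a dict: "t": time; "q": joint angles; "dq": joint speeds; "joint_torque": joint torques, N m; "tool_pos": TCP position; "orientation": TCP orientation; "force": force on the tool from outside, world axes, zero at the start; "wrist_torque": the same for the moment, N m; "opening": finger opening in m; "gripper_force": force on a finger pad.
Only numpy, scipy, OpenCV 4.12 (cv2) and the standard library are available. Lean on these libraries where they do the work, as an engineer would, in place of code of your own. Each camera call takes 0.05 s, during which the arm holds its last target. There are 200 camera calls.

## Working session

There is one attempt and no reset: what is moved stays moved. The work goes in short steps, Python scripts to look and compute and a tool call to move; the robot and the scene stay as the last step left them, time stands still between calls to the robot, and variables do not carry over. Pictures are saved under pics/ and viewed, at most 10 in all, crops included, and the job is handed in when it is done.

Besides the shell and the picture viewer there is one more tool, called as a command line: name --argument value ..., lists and objects as JSON in quotes. arm_command: Moves the arm, as the interface text tells. Its arguments: {"type":"object","properties":{"deltas":{"type":"array"},"gripper":{"type":"number"},"squeeze":{"type":"number"}},"required":["deltas"]}

```bash
mkdir -p pics; python3 - <<'E'
from plant import monitor, eyes
import cv2
for n in("scene","top"):
    cv2.imwrite(f"pics/{n}0.png",eyes.read_camera(n)); print(n,eyes.camera_model(n))
print(monitor.read_state())
E
```

```text
scene {'fx': 455.2870066281021, 'fy': 455.2870066281021, 'cx': 316.378093208467, 'cy': 197.90044324175838, 'rvec': array([ 1.89759078, -0.88178567,  0.56063991]), 'tvec': array([-0.56724499,  0.15252793,  0.81006431])}
top {'fx': 410.1388155691581, 'fy': 410.1388155691581, 'cx': 318.5942029342765, 'cy': 199.31301212289796, 'rvec': array([ 2.11329619, -2.16754339,  0.22718   ]), 'tvec': array([-0.30536523,  0.53763392,  0.87872511])}
{'t': 0.1, 'q': array([-1.32237203e+00,  1.31127853e-01,  1.48917173e+00, -4.17619091e-06,
        1.52295318e+00, -8.53806495e-02]), 'dq': array([-0.0003972 , -0.00233608, -0.0030378 ,  0.00117936, -0.00027485,
        0.0004771 ]), 'joint_torque': array([ 1.54372119e-03, -5.61340535e+01, -4.93098664e+01,  7.72364647e-02,
        2.90343887e-02, -8.40223311e-05]), 'tool_pos': array([ 0.19649095, -0.56638276,  0.21766637]), 'orientation': array([-3.09630602e+00, -5.21634093e-01,  2.18763786e-04]), 'force': array([ 0.43335901,  0.41358858, -0.76980161]), 'wrist_torque': array([ 0.08126379, -0.01406116,  0.00176868]), 'gripper_force': 0.0, 'opening': 0.09310075380206255}
```

View pics/scene0.png

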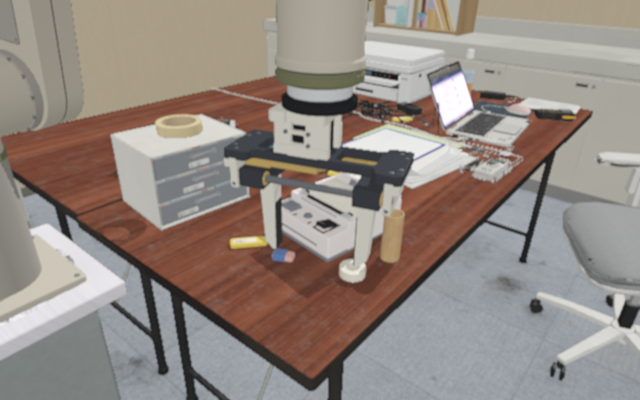

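View pics/top0.png

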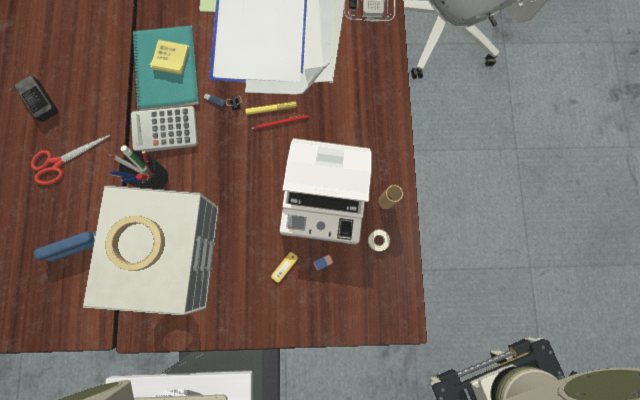

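The top view shows the printer at about (325,190), front towards the robot. The feed key is near (297,223), the round key (320,226) and the rocker (345,228). The core, tape, eraser and tag are at (391,197), (378,241), (323,263) and (285,267). I'll zoom in.

```bash
python3 - <<'E'
import cv2
im=cv2.imread("pics/top0.png")[130:290,265:415]
cv2.imwrite("pics/crop.png",cv2.resize(im,None,fx=3.75,fy=3.75,interpolation=cv2.INTER_CUBIC))
E
cat > h.py <<'E'
import numpy as np, cv2
from plant import monitor, eyes
def ray(cam,u,v,z):
    m=eyes.camera_model(cam);R=cv2.Rodrigues(m["rvec"])[0];c=-R.T@m["tvec"]
    d=R.T@np.array([(u-m["cx"])/m["fx"],(v-m["cy"])/m["fy"],1]);return c+d*(z-c[2])/d[2]
def proj(cam,P):
    m=eyes.camera_model(cam);K=np.array([[m["fx"],0,m["cx"]],[0,m["fy"],m["cy"]],[0,0,1]])
    return cv2.projectPoints(np.array(P,float).reshape(-1,3),m["rvec"],m["tvec"],K,None)[0].reshape(-1,2)
E
```

```text
(no output)
```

View pics/crop.png

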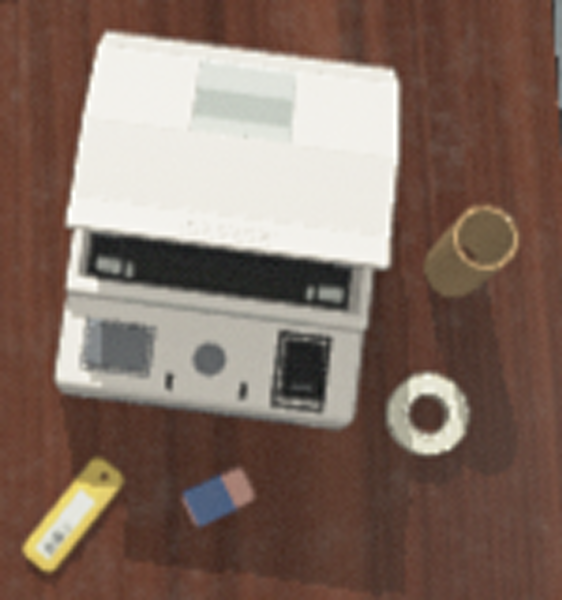

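The crop shows the feed key at (118,346), the round key at (209,358) and the rocker at (303,370). The cover lip runs from (68,224) to (388,266), and all the bystanders are clear of the deck.

```bash
python3 - <<'E'
from h import *
f=lambda x,y,z:ray("top",265+(x+.5)/3.75-.5,130+(y+.5)/3.75-.5,z)
F=f(118,346,.068);M=f(209,358,.065);K=f(303,370,.070)
print(F,M,K)
d=(F-K)[:2];print(np.linalg.norm(d));y=d/np.linalg.norm(d);x=np.array([y[1],-y[0]])
yaw=np.arctan2(x[1],x[0]);print("yaw deg",np.degrees(yaw))
O=(F+M+K)[:2]/3+.08*x;print("O",O,x,y)
W=lambda a,b,z:np.array([*(O+a*x+b*y),z])
inv=lambda u:str(np.round((u-265+.5)*3.75-.5))
px=lambda P:[((u-265+.5)*3.75-.5,(v-130+.5)*3.75-.5) for u,v in proj("top",P)]
print("deck corners",np.round(px([W(-.107,.09,.06),W(-.107,-.09,.06)])))
for a in np.arange(.3,.8,.1):
    # lip: relative to hinge: shut (-.150,+.005)
    L=(.098-(.150*np.cos(a)+.0*0)+.005*np.sin(a)*0, .083+.150*np.sin(a))
    print(round(a,1),L,np.round(px([W(L[0],.088,L[1]),W(L[0],-.088,L[1])])))
for n,p,z in(("core",(462,275),0),("tape",(428,414),.018),("eraser",(219,497),.014),("tag",(74,516),.009)):
    P=f(*p,z);e=P[:2]-O;print(n,P.round(3),(e@x).round(3),(e@y).round(3))
for n,p in(("feed",(-.08,.055)),("menu",(-.08,0)),("rockerfront",(-.098,-.055)),("lip",(-.052,0)),("hinge",(.098,0))):print(n,W(*p,0))
E
```

```text
[ 0.47743262 -0.2672622   0.068     ] [ 0.46936593 -0.32080252  0.065     ] [ 0.4603252  -0.37573351  0.07      ]
0.1098120614860758
yaw deg -8.962511330795687
O [ 0.54806449 -0.33372913] [ 0.98779048 -0.15578819] [0.15578819 0.98779048]
deck corners [[ 53. 385.]
 [355. 424.]]
0.3 (np.float64(-0.04530047336884088), np.float64(0.12732803099920093)) [[ 64. 263.]
 [378. 304.]]
0.4 (np.float64(-0.04015914910043275), np.float64(0.14141275134629758)) [[ 64. 249.]
 [383. 291.]]
0.5 (np.float64(-0.03363738428355589), np.float64(0.15491383079063045)) [[ 64. 233.]
 [388. 275.]]
0.6 (np.float64(-0.025800342236451723), np.float64(0.16769637100925533)) [[ 65. 214.]
 [393. 257.]]
0.7 (np.float64(-0.01672632809267323), np.float64(0.17963265308565368)) [[ 66. 192.]
 [398. 236.]]
core [ 0.527 -0.487  0.   ] 0.003 -0.155
tape [ 0.437 -0.457  0.018] -0.091 -0.14
eraser [ 0.389 -0.326  0.014] -0.158 -0.017
tag [ 0.38  -0.237  0.009] -0.181 0.069
feed [ 0.4776096 -0.2669376  0.       ]
menu [ 0.46904125 -0.32126608  0.        ]
rockerfront [ 0.44269267 -0.37279037  0.        ]
lip [ 0.49669938 -0.32562815  0.        ]
hinge [ 0.64486796 -0.34899637  0.        ]
```

arm_command --deltas '[[[2.68,1.98,0,0,0,-2.34],[2.68,1.98,0,0,0,-2.34],[2.68,1.98,0,0,0,-2.34],[2.68,1.98,0,0,0,-2.34],[2.68,1.98,0,0,0,-2.34],[2.68,1.98,0,0,0,-2.34],[2.68,1.98,0,0,0,-2.34],[2.68,1.98,0,0,0,-2.34],[2.68,1.98,0,0,0,-2.34],[2.68,1.98,0,0,0,-2.34],[2.68,1.98,0,0,0,-2.34],[2.68,1.98,0,0,0,-2.34]]]' --gripper -1 --squeeze 5

```text
t: 1.1
tool_pos: [0.5192, -0.3279, 0.2181]
orientation: [-3.131, 0.248, 0.001]
force: [0.2, -0.5, -0.2]
opening: 0.0177
gripper_force: 0.0
```

arm_command --deltas '[[[0,0,-1,0,0,0],[0,0,-1,0,0,0],[0,0,-1,0,0,0],[0,0,-1,0,0,0],[0,0,0,0,0,0],[0,0,0,0,0,0]]]'

```text
t: 1.6
tool_pos: [0.5167, -0.3297, 0.1772]
orientation: [-3.131, 0.247, 0.003]
force: [0.2, 0.5, 0.2]
opening: 0.0008
gripper_force: 0.0
```

```bash
python3 - <<'E'
from h import *
s=cv2.resize(eyes.read_camera("scene")[100:300,220:440],None,fx=1.8,fy=1.8)
t=cv2.resize(eyes.read_camera("top")[130:290,265:415],None,fx=2.25,fy=2.25)
cv2.imwrite("pics/c2.png",np.hstack([s,t]))
E
```

```text
(no output)
```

View pics/c2.png

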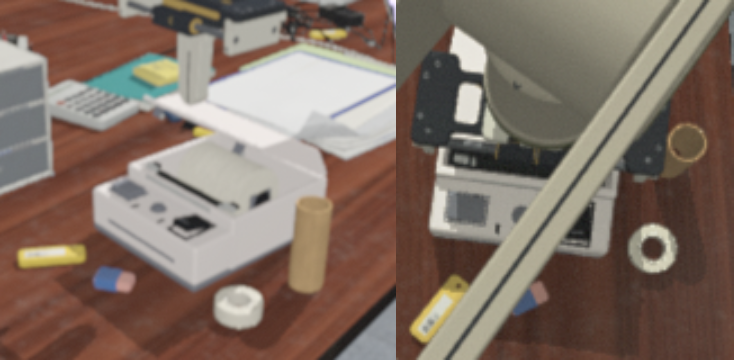

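The closed fingertips stand about 4 mm in front of the lip edge, at (190,95) in the left half, with the cover open below. I'll shift back over the lip and then push down along its arc.

arm_command --deltas '[[[0.6,-0.1,0,0,0,0],[0.6,-0.1,0,0,0,0],[0,0,-0.95,0,0,0],[0,0,-0.95,0,0,0],[-0.47,0.07,-0.9,0,0,0],[-0.47,0.07,-0.9,0,0,0],[-0.25,0.04,-0.7,0,0,0],[-0.25,0.04,-0.7,0,0,0],[-0.2,0.03,-0.75,0,0,0],[-0.2,0.03,-0.75,0,0,0],[0,0,0,0,0,0]]]'

```text
t: 2.62
tool_pos: [0.5106, -0.3279, 0.1106]
orientation: [-3.131, 0.245, 0.003]
force: [-0.5, -0.2, -0.5]
opening: 0.0004
gripper_force: 0.2
```

```bash
python3 - <<'E'
from h import *
cv2.imwrite("pics/c3.png",cv2.resize(eyes.read_camera("scene")[120:290,240:440],None,fx=3,fy=3))
for i in range(3): eyes.read_camera("top"); print(monitor.read_state()["force"])
E
```

```text
[-0.46182126  0.09646054  0.70075923]
[0.15731898 0.59199391 0.31534849]
[-0.22025184  0.76768608  0.46369742]
```

View pics/c3.png

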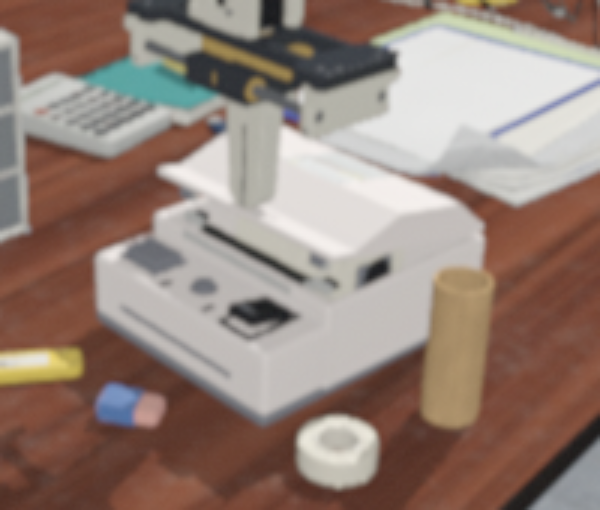

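The tip at (250,200) is on the lip, with the cover down to about 0.2 rad, so I'll continue.

arm_command --deltas '[[[-0.15,0.02,-0.7,0,0,0],[-0.1,0.02,-0.7,0,0,0],[-0.1,0.02,-0.5,0,0,0],[-0.05,0,-0.4,0,0,0],[0,0,-0.3,0,0,0],[0,0,-0.1,0,0,0],[0,0,0,0,0,0],[0,0,0,0,0,0]]]'

```text
t: 3.48
tool_pos: [0.5072, -0.3275, 0.085]
orientation: [-3.131, 0.245, 0.002]
force: [-0.1, 0.2, 0.3]
opening: 0.0006
gripper_force: 0.0
```

arm_command --deltas '[[[0,0,-0.1,0,0,0],[0,0,-0.1,0,0,0],[0,0,0,0,0,0],[0,0,0,0,0,0],[0,0,0,0,0,0]]]'

```text
t: 3.9
tool_pos: [0.5078, -0.3279, 0.0836]
orientation: [-3.132, 0.245, 0.0]
force: [1.3, -0.3, 0.3]
opening: 0.0006
gripper_force: 0.0
```

arm_command --deltas '[[[0,0,-0.1,0,0,0],[0,0,-0.1,0,0,0],[0,0,0,0,0,0],[0,0,0,0,0,0]]]'

```text
t: 4.23
tool_pos: [0.5079, -0.328, 0.0831]
orientation: [3.132, -0.245, 0.0]
force: [-5.4, 3.9, 10.5]
opening: 0.0007
gripper_force: 5.5
```

arm_command --deltas '[[[0,0,1,0,0,0],[0,0,1.5,0,0,0],[0,0,1.5,0,0,0],[-1.6,-1.12,0,0,0,0],[-1.6,-1.12,0,0,0,0],[-1.6,-1.12,0,0,0,0],[-1.6,-1.12,0,0,0,0],[0,0,0,0,0,0],[0,0,0,0,0,0]]]'

```text
t: 4.98
tool_pos: [0.4434, -0.3733, 0.122]
orientation: [3.132, -0.248, 0.001]
force: [-0.1, 0.1, 0.2]
opening: 0.0004
gripper_force: 0.0
```

```bash
python3 - <<'E'
from h import *
cv2.imwrite("pics/c4.png",cv2.resize(eyes.read_camera("scene")[120:290,240:440],None,fx=3,fy=3))
print(monitor.read_state()["tool_pos"])
E
```

```text
[ 0.44399268 -0.37282109  0.12199014]
```

View pics/c4.png

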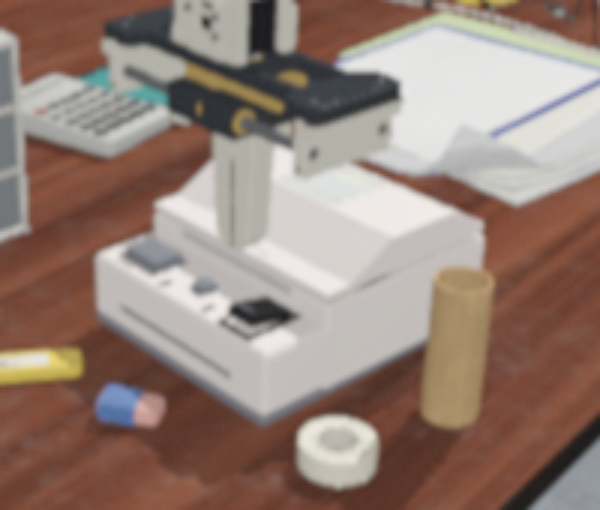

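The cover is shut and the lip lies flat at about (250,265). The tip at (240,240) is above the rocker's front end, so I'll press down.

arm_command --deltas '[[[0,0,-1.5,0,0,0],[0,0,-1.5,0,0,0],[0,0,-1.2,0,0,0],[0,0,-0.4,0,0,0],[0,0,-0.3,0,0,0],[0,0,-0.3,0,0,0],[0,0,-0.2,0,0,0],[0,0,-0.1,0,0,0],[0,0,0,0,0,0],[0,0,0,0,0,0]]]'

```text
t: 5.87
tool_pos: [0.4445, -0.3731, 0.0687]
orientation: [3.131, -0.245, 0.002]
force: [-4.2, 3.4, 11.2]
opening: 0.0007
gripper_force: 5.6
```

arm_command --deltas '[[[0,0,1,0,0,0],[0,0,1.7,0,0,0],[0,0,1.7,0,0,0],[0.84,2.65,0,0,0,0],[0.84,2.65,0,0,0,0],[0.84,2.65,0,0,0,0],[0.84,2.65,0,0,0,0],[0,0,0,0,0,0],[0,0,0,0,0,0]]]'

```text
t: 6.62
tool_pos: [0.4783, -0.2658, 0.1115]
orientation: [3.132, -0.241, 0.002]
force: [0.6, -0.2, -0.3]
opening: 0.0006
gripper_force: 0.0
```

```bash
python3 - <<'E'
from h import *
cv2.imwrite("pics/c5.png",cv2.resize(eyes.read_camera("scene")[180:270,250:350],None,fx=6,fy=6,interpolation=cv2.INTER_CUBIC))
print(monitor.read_state()["tool_pos"])
E
```

```text
[ 0.4779459  -0.26679269  0.11147508]
```

View pics/c5.png

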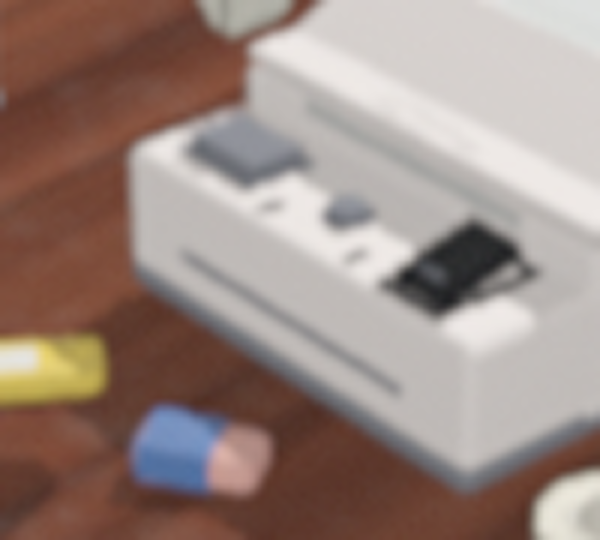

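The rocker is on: its rear end is raised at (490,230) and its front end is down at (420,300). The cover is shut, so I'll press the feed key.

arm_command --deltas '[[[0,0,-1.5,0,0,0],[0,0,-1.5,0,0,0],[0,0,-0.9,0,0,0],[0,0,-0.3,0,0,0],[0,0,-0.3,0,0,0],[0,0,-0.3,0,0,0],[0,0,-0.1,0,0,0],[0,0,0,0,0,0],[0,0,0,0,0,0]]]'

```text
t: 7.42
tool_pos: [0.4773, -0.2674, 0.0641]
orientation: [3.131, -0.245, -0.0]
force: [-10.6, 4.0, 17.7]
opening: 0.0004
gripper_force: 8.7
```

Fully down on the stop with 18 N, so I'll hold for two seconds.

arm_command --deltas '[[[0,0,0,0,0,0],[0,0,0,0,0,0],[0,0,0,0,0,0],[0,0,0,0,0,0],[0,0,0,0,0,0],[0,0,0,0,0,0],[0,0,0,0,0,0],[0,0,0,0,0,0],[0,0,0,0,0,0],[0,0,0,0,0,0],[0,0,0,0,0,0],[0,0,0,0,0,0]]]'

```text
t: 8.42
tool_pos: [0.4773, -0.2674, 0.0641]
orientation: [3.131, -0.245, -0.0]
force: [-10.6, 4.1, 16.9]
opening: 0.0007
gripper_force: 8.6
```

arm_command --deltas '[[[0,0,0,0,0,0],[0,0,0,0,0,0],[0,0,0,0,0,0],[0,0,0,0,0,0],[0,0,0,0,0,0],[0,0,0,0,0,0],[0,0,0,0,0,0],[0,0,0,0,0,0],[0,0,0,0,0,0],[0,0,0,0,0,0]]]'

```text
t: 9.25
tool_pos: [0.4773, -0.2674, 0.0641]
orientation: [3.131, -0.245, -0.0]
force: [-10.3, 4.8, 16.5]
opening: 0.0004
gripper_force: 8.6
```

arm_command --deltas '[[[0,0,0.5,0,0,0],[0,0,1,0,0,0],[0,0,2,0,0,0],[0,0,2.5,0,0,0],[0,0,2.5,0,0,0],[0,0,2,0,0,0],[0,0,0,0,0,0],[0,0,0,0,0,0],[0,0,0,0,0,0]]]'

```text
t: 10.0
tool_pos: [0.4774, -0.2666, 0.1665]
orientation: [-3.132, 0.245, -0.0]
force: [-0.1, 0.4, -0.7]
opening: 0.0007
gripper_force: 0.0
```

```bash
python3 - <<'E'
from h import *
cv2.imwrite("pics/c6.png",cv2.resize(eyes.read_camera("scene")[120:290,220:440],None,fx=3.4,fy=3.4,interpolation=cv2.INTER_CUBIC))
s=monitor.read_state();print(s["tool_pos"],s["force"])
E
```

```text
[ 0.47691271 -0.26635851  0.16566096] [-0.11223864  0.16577018 -0.28182954]
```

View pics/c6.png

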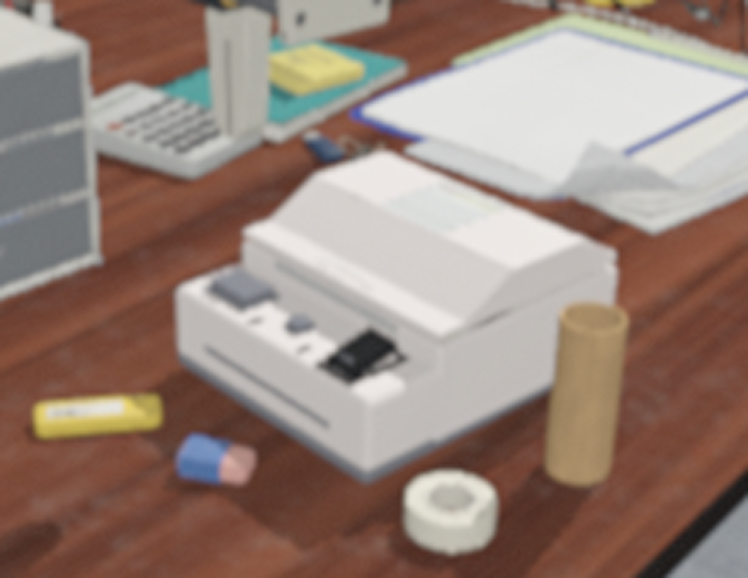

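The cover is shut, the rocker (370,352) is on, the feed key (242,287) is back up, and the bystanders haven't moved. The arm is clear.

```bash
python3 -c "
from plant import ticket
print(ticket.close_job())"
```

```text
the job is handed in; nothing more can be done
None
```

The job is handed in (no verdict came back): the cover is snapped shut, the rocker is on, and the feed key was held fully down for about two seconds and is up again, with nothing else moved.

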